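# Flip the serving slab against the riser and set it on display

## Task

The marble serving slab is lying on its face on the counter: push it up against the front of the wooden riser, stand it on end there, tip it over the edge so that it comes to lie feet down on the riser, and let go of it. Then take it again across its sides and set it wholly on top of the riser, lying flat on its feet with one short end up against the back rail, square to the rail and about half-way along it. Leave everything else on the counter where it is.

Things in the scene. Friction and masses are not known exactly. Their poses are not given: they have to be found in the camera images.
- slab: loose flat marble serving slab, 110 x 64 x 16 mm, about 0.30 kg, with four black rubber feet 4 mm high under it and a thin dark border line inlaid in its serving face. Origin at the centre of the underside, level with the bottom of the feet; x along the 110 mm length, y along the 64 mm width, z out of the serving face. It starts upside down on the counter: z down, feet up
- slab_center (a point): centre of the slab's marble: 12 mm above the bottom of the feet, 8 mm under the serving face, half-way along and across; axes as the slab's. The feet, 14 mm wide, are 38 mm either way along the length and 20 mm either way across from here. Held lightly (about 6 N) by its long sides near one end, the slab swivels between the fingers
- riser: fixed low wooden display riser, 160 mm wide, 130 mm deep, 32 mm high; its upright front face, on the slab's side, is a plain wall 32 mm high. Origin at the bottom centre of the front face, on the counter; x level from the front face to the back, y along its width, z up. Along the back edge of its top stands a wooden rail 12 mm thick and 16 mm high
- rail_face (a point): point at the foot of the front side of the riser's back rail, on the riser's top, half-way along the rail: 118 mm behind the riser's front face; axes as the riser's. Beyond the rail, to the left, stands a tall glass bowl: keep the hand clear of it
- bar_near: wrapped butter bar at the near edge of the counter, right of the middle; a bystander, its origin at the centre of its underside
- bar_side: wrapped butter bar at the near edge, further right; a bystander, its origin at the centre of its underside
- ring_back: wrapped ring cake at the back of the free counter, right of the middle; a bystander, its origin at the centre of its underside
- ring_dark: dark wrapped ring cake at the back, further right; a bystander, its origin at the centre of its underside
- ring_left: wrapped ring cake on the left; a bystander, its origin at the centre of its underside
- tin: tin at the back left; a bystander, its origin at the centre of its underside
- jar: glass jar at the back right; a bystander, its origin at the centre of its underside

How it is judged:
On the way, in this order (a step that is already met when the one before it is completed fails the run):
1. the slab stands on end on the counter (within 20 degrees of upright), its middle less than 45 mm in front of the riser's front face (angle between slab's own z axis and vertical between 1.22 and 1.92 rad and height (world z) of slab_center between 0.04 and 0.07 m and x of slab_center in the frame of riser between -0.045 and 0.01 m and y of slab_center in the frame of riser between -0.08 and 0.08 m), for 0.1 s.
2. the slab has been tipped over and lies feet down on the riser, perhaps still overhanging the front edge, and the robot has let go of it (angle between slab's own z axis and vertical below 0.25 rad and height (world z) of slab_center between 0.033 and 0.06 m and x of slab_center in the frame of riser below 0.052 m and contact force between the fingers and slab below 0.1 N and linear speed of slab below 0.03 m/s), for 0.2 s.
At the end, for the whole second after the job is handed in: the slab lies flat on its feet (within 3 degrees) on top of the riser, serving face up, one short end within 8 mm of the back rail, square to the rail within 7 degrees, its middle within 35 mm of the middle of the rail, released and at rest (angle between slab's own z axis and vertical below 0.05 rad and height (world z) of slab_center between 0.04 and 0.048 m and x of slab_center in the frame of rail_face between -0.063 and -0.051 m and y of slab_center in the frame of riser between -0.035 and 0.035 m and angle between the x axis of slab and the x axis of riser, either way round below 0.12 rad and contact force between the fingers and slab below 0.1 N and linear speed of slab below 0.01 m/s); the robot touches nothing.
It fails at once if a bystander is moved by more than 25 mm (distance of any of bar_near, bar_side, ring_back, ring_dark, ring_left, tin, jar from where it was at the start of the episode above 0.025 m).
It also fails if it takes over 58 s, if anything falls off the work surface, if the arm or the gripper's body presses on something with over 40 N, if the wrist force passes 120 N, or if a joint passes its speed limit or range.

## Robot

A 6-joint arm with a two-finger parallel gripper is mounted at the origin on a cart in front of the work surface, level with it; the furniture and walls round the work are solid. World frame = base frame: x ahead of the robot, y to its left, z up, the work surface at z = 0. Lengths are in m, angles in rad, forces in N, time in s.
With the tool pointing down it reaches from about 0.3 to 0.825 m from the base axis. Payload 5.4 kg.
Tool frame: the origin (TCP) lies between the finger pads; the fingertips stand 11 mm ahead of it and the grasp point (between the pads) lies 8 mm behind it; z points along the fingers, y is the line along which they close (so a half turn about z gives the same grasp; the last joint's range is limited). The gripper opens to 92 mm and grips with 3 to 60 N. Pads are 20 mm wide; open, the fingers measure 128 mm over their backs; the gripper's body (75 mm by 189 mm) begins 69 mm behind the grasp point.
Start: joints at [1.069, 0.158, 1.597, -0, 1.386, -0.21], TCP at [0.165, 0.551, 0.226] pointing down, gripper open.
Joint ranges: [-2.91, 2.91], [-0.94, 2.29], [0.18, 2.7], [-1.29, 4.43], [0.17, 2.64], [-3, 3]. Speed limits (rad/s): [2.57, 2.57, 3.14, 3.14, 3.14, 3.14].

## Interface

Orientations are given as a 3x3 rotation matrix whose columns are the frame's x, y, z axes.
In Python, from bench import sense, snapshot, workorder, nets gives the robot as it stands.
- The arm moves only by the shell command python3 -m inch 'ROWS' [FORCE]. ROWS is JSON, a list of rows, each a list of 7 numbers: the turn, a rotation vector about the tool's x, y, z in rad, then the shift along the tool's x, y, z in mm, then the finger opening in mm, from 0 to 91.9. A call has 1 to 12 rows; each row shifts and turns the commanded pose from where the row before left it, along the tool's axes as they then stand; what a row does not reach is not made up. A row lasts 1/8 s, in which the tool goes at most 62.5 mm and 10.7 degrees, less where a joint would pass 70% of its speed; a pose out of reach is approached as far as the arm can. A call with a gripper value outside its range is refused whole. The fingers move at their own pace and stop on an object; FORCE is the grip in N (left out, the last holds). Time passes only in rows, so rows that do not move let the fingers close. It gives the time, the measured TCP pose, the force, the opening and the grip force at its end, in the units of the state.
- sense(): the state, without advancing time (a new reading comes with each control period).
- snapshot(name): name is "scene" or "top"; returns a dict with "image" (384x512x3 uint8, red, green, blue), "z_map" (384x512 float32, m along the optical axis (not along the pixel's ray), 0 where there is no reading), "K" (3x3 intrinsics, pixels), "dist" ([k1, k2, p1, p2, k3] as OpenCV has them; the pictures are not rectified), "rvec" (rotation vector, rad) and "tvec" (3), from world to camera coordinates, as OpenCV has them. Camera axes: x right, y down, z forward; pixel columns grow to the right and rows downward; lengths in m; the calibration is good to about 2 mm. A picture is of the moment at which its call begins.
- workorder.close_job(): hands the job in; it is judged then, once.
Trained networks look in the newest picture that a camera, given by its name, has taken for a name from the list of things; names that differ only in an ending like _2 or _b are one class to them, and where a whole thing is asked for, a point or a joint stands for the part that bears it (a point fixed in the world has none). Each returns a list of dicts, best first, with "conf" (0 to 1); they miss things now and then, are a little off and sometimes report something else, mostly with a low value. They report only what shows in the picture. A call takes as long as a camera call.
- nets.spot_in(label, camera): "rect" ([left, top, right, bottom] as shares, 0 to 1, of the picture: columns of its width, rows of its height, round what is visible of it).
- nets.spot_point(label, camera): "centre" ([column, row] as shares, 0 to 1, of the picture: columns of its width, rows of its height: a listed point, or the origin of a listed thing).
The state is a dict: "t": time; "q": joint angles; "qd": joint speeds; "joint_torque": joint torques, N m; "tcp_pos": TCP position; "ee_rot": TCP orientation; "wrist_force": force on the tool from outside, world axes, zero at the start; "torque": the same for the moment, N m; "opening": finger opening in m; "grasp_force": force on a finger pad.
Only numpy, scipy, OpenCV 4.12 (cv2) and the standard library are available. Lean on these libraries where they do the work, as an engineer would, in place of code of your own. Each camera call takes 0.05 s, during which the arm holds its last target. There are 200 camera calls.

## Working session

There is one attempt and no reset: what is moved stays moved. The work goes in short steps, Python scripts to look and compute and a shell command to move; the robot and the scene stay as the last step left them, time stands still between calls to the robot, and variables do not carry over. Pictures are saved under pics/ and viewed, at most 10 in all, crops included, and the job is handed in when it is done.

```bash
mkdir -p pics; cat > h.py <<'E'
import numpy as np, cv2
from bench import sense, snapshot, workorder, nets
def cam(s):
    R=cv2.Rodrigues(np.array(s["rvec"],float))[0]; return R,np.array(s["tvec"],float).ravel()
def cloud(s):
    h,w=s["z_map"].shape; u,v=np.meshgrid(np.arange(w),np.arange(h))
    p=cv2.undistortPoints(np.stack([u,v],-1).reshape(-1,1,2).astype(np.float64),np.array(s["K"],float),np.array(s["dist"],float)).reshape(h,w,2)
    z=s["z_map"].astype(float); R,t=cam(s)
    P=(np.dstack([p[...,0]*z,p[...,1]*z,z])-t)@R
    P[z<=0]=np.nan
    return P
def onplane(s,uv,zp):
    uv=np.array(uv,float).reshape(-1,1,2)
    p=cv2.undistortPoints(uv,np.array(s["K"],float),np.array(s["dist"],float)).reshape(-1,2)
    R,t=cam(s); d=np.c_[p,np.ones(len(p))]@R; c=-R.T@t
    return c+d*((zp-c[2])/d[:,2])[:,None]
def save(s,n): cv2.imwrite("pics/"+n,s["image"][...,::-1])
E
python3 - <<'E'
from h import *
st=sense(); print(st["tcp_pos"],np.round(st["ee_rot"],3),st["t"],st["opening"])
ims=[]
for c in("scene","top"):
    s=snapshot(c); ims.append(s["image"]); 
    for l in("slab","slab_center","riser","rail_face"):
        for k,f in(("pt",nets.spot_point),):
            r=f(l,c)[:2]
            for d in r:
                uv=np.array(d["centre"])*[512,384]; print(c,l,round(d["conf"],2),uv.round(1),onplane(s,uv,{"slab":.02,"slab_center":.012,"riser":0,"rail_face":.032}[l])[0].round(4))
    save(s,c+"0.png")
E
```

```text
[0.16515183 0.55015029 0.22463951] [[-0.958  0.288 -0.001]
 [ 0.288  0.958 -0.002]
 [ 0.    -0.002 -1.   ]] 0.0 0.09171328095368726
scene slab 0.59 [293.6 246.9] [ 0.5546 -0.2071  0.02  ]
scene slab_center 0.88 [294.5 250.8] [ 0.5536 -0.2149  0.012 ]
scene riser 0.73 [258.2 206.3] [ 0.5459 -0.0037  0.    ]
scene rail_face 0.65 [234.4 181.7] [0.5124 0.1047 0.032 ]
top slab 0.86 [307.  182.5] [ 0.5562 -0.203   0.02  ]
top slab 0.32 [279.7 243.5] [ 0.3516 -0.1035  0.02  ]
top riser 0.78 [253.5 188.9] [ 0.5416 -0.0203  0.    ]
top rail_face 0.69 [218.4 194.6] [0.5198 0.0984 0.032 ]
```

View pics/scene0.png

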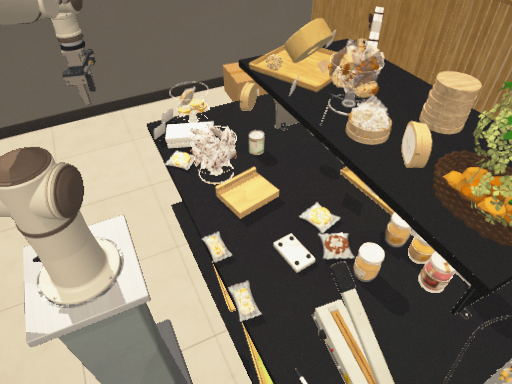

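View pics/top0.png

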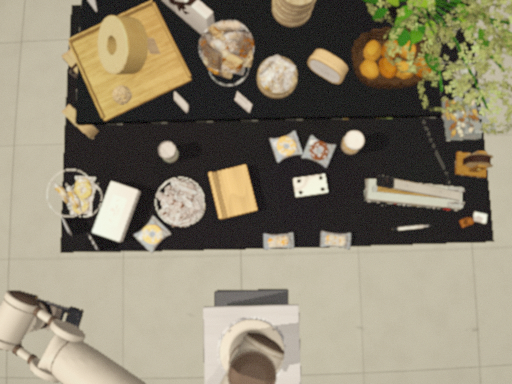

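The scene picture shows the slab at about (294,252), feet up, and the riser at (248,192) with its rail on the left (away from the slab). Ring cakes sit behind the slab at (320,215) and (337,245). The top view agrees: slab at (310,185), riser at (233,191). Next I'll fit both outlines.

```bash
python3 - <<'E'
from h import *
for c in("scene","top"):
    s=snapshot(c); P=cloud(s); im=s["image"].astype(int)
    def fit(m,n):
        m=cv2.morphologyEx(m.astype(np.uint8),cv2.MORPH_OPEN,np.ones((2,2)))
        k,l,st,_=cv2.connectedComponentsWithStats(m)
        i=1+np.argmax(st[1:,4]); q=P[l==i]
        (cx,cy),(w,h),a=cv2.minAreaRect(q[:,:2].astype(np.float32)*1000)
        print(c,n,"ctr",round(cx,1),round(cy,1),"size",round(w,1),round(h,1),"ang",round(a,2),"n",st[i,4],"medz",np.median(q[:,2]).round(4))
    X,Y,Z=P[...,0],P[...,1],P[...,2]
    near=lambda x,y,r:np.hypot(X-x,Y-y)<r
    fit(near(.556,-.208,.085)&(Z>.009)&(Z<.03)&(im.min(2)>120),"slab")
    fit(near(.54,.045,.13)&(Z>.025)&(Z<.039)&(im[...,0]>im[...,2]+40),"risertop")
    fit(near(.54,.045,.13)&(Z>.043)&(Z<.06)&(im[...,0]>im[...,2]+40),"rail")
    for l in("bar_near","ring_back","ring_dark","ring_left"):
        d=nets.spot_point(l,c)
        if d: uv=np.array(d[0]["centre"])*[512,384]; print(l,d[0]["conf"],onplane(s,uv,0)[0].round(3))
    b=near(.45,.17,.16)&(Z>.06); q=P[b]; 
    if len(q): print("bowl",np.nanpercentile(q,[2,98],axis=0).round(3).tolist())
E
```

```text
scene slab ctr 554.3 -217.0 size 74.5 101.9 ang 9.72 n 702 medz nan
scene risertop ctr 545.8 58.5 size 202.8 125.5 ang 20.1 n 1397 medz nan
scene rail ctr 524.3 103.6 size 158.5 9.4 ang 12.13 n 138 medz 0.0441
bar_near 0.97 [ 0.364 -0.08   0.   ]
ring_back 0.63 [ 0.698 -0.137  0.   ]
ring_dark 0.83 [ 0.664 -0.253  0.   ]
ring_left 0.62 [0.534 0.134 0.   ]
bowl [[0.417, 0.143, 0.068], [0.551, 0.256, 0.174]]
top slab ctr 546.0 -218.7 size 64.6 113.7 ang 7.16 n 558 medz 0.0164
top risertop ctr 529.6 42.4 size 158.3 118.2 ang 13.83 n 1439 medz nan
top rail ctr 549.3 113.0 size 88.1 11.1 ang 12.52 n 88 medz 0.0474
bar_near 0.72 [ 0.356 -0.093  0.   ]
ring_back 0.58 [ 0.683 -0.141  0.   ]
ring_dark 0.96 [ 0.663 -0.239  0.   ]
ring_left 0.85 [0.396 0.325 0.   ]
bowl [[0.416, 0.146, 0.088], [0.554, 0.278, 0.178]]
```

```bash
cat >> h.py <<'E'
from scipy.optimize import minimize
def box(x0,x1,y0,y1,z0,z1): return np.array([[x,y,z] for x in(x0,x1) for y in(y0,y1) for z in(z0,z1)],float)
SLAB=[box(-.055,.055,-.032,.032,0,.016)]
RISER=[box(0,.13,-.08,.08,0,.032),box(.118,.13,-.08,.08,.032,.048)]
def draw(s,parts,p,z0=0):
    F=4; m=np.zeros((384*F,512*F),np.uint8); c,n=np.cos(p[2]),np.sin(p[2])
    for b in parts:
        w=b@np.array([[c,n,0],[-n,c,0],[0,0,1]])+[p[0],p[1],z0]
        uv=cv2.projectPoints(w,np.array(s["rvec"],float),np.array(s["tvec"],float),np.array(s["K"],float),np.array(s["dist"],float))[0].reshape(-1,2)
        cv2.fillConvexPoly(m,cv2.convexHull(((uv+.5)*F*16).round().astype(np.int32)),1,shift=4)
    return cv2.resize(m.astype(np.float32),(512,384),interpolation=cv2.INTER_AREA)
def fit(views,parts,p0,z0=0):
    # views: list of (snapshot, mask)
    def cost(p): return sum(np.abs(draw(s,parts,p,z0)-m).sum()/m.sum() for s,m in views)
    r=minimize(cost,p0,method="Nelder-Mead",options=dict(initial_simplex=[np.array(p0)+d for d in([0,0,0],[.012,0,0],[0,.012,0],[0,0,.12])],xatol=1e-5,fatol=1e-5))
    return r.x,r.fun
def blob(s,m,xy,z):
    uv=cv2.projectPoints(np.array([[*xy,z]]),np.array(s["rvec"],float),np.array(s["tvec"],float),np.array(s["K"],float),np.array(s["dist"],float))[0].ravel()
    m=cv2.morphologyEx(m.astype(np.uint8),cv2.MORPH_CLOSE,np.ones((3,3)))
    l=cv2.connectedComponents(m,connectivity=4)[1]; w=l[int(uv[1]),int(uv[0])]
    return (l==w).astype(np.float32) if w else m*0.
E
python3 - <<'E'
from h import *
V={}
for c in("scene","top"):
    s=snapshot(c); im=s["image"].astype(int)
    ms=blob(s,(im.min(2)>90),(.552,-.216),.016)
    mr=blob(s,(im[...,0]>im[...,2]+35)&(im[...,0]>90),(.53,.042),.032)
    V[c]=(s,ms,mr); print(c,ms.sum(),mr.sum())
    v=s["image"].copy(); v[ms>0]=v[ms>0]//2+[127,0,0]; v[mr>0]=v[mr>0]//2+np.array([0,0,127],np.uint8)
    V[c+"v"]=v
for k in(["scene"],["top"],["scene","top"]):
    print(k,"slab",*[np.round(a,4) for a in fit([(V[c][0],V[c][1]) for c in k],SLAB,[.552,-.216,1.7])],
     "riser",*[np.round(a,4) for a in fit([(V[c][0],V[c][2]) for c in k],RISER,[.544,-.015,1.8])])
a=V["scenev"][140:300,180:380];b=V["topv"][130:250,180:340]
b=cv2.resize(b,(400,300));a=cv2.resize(a,(400,300))
cv2.imwrite("pics/masks.png",np.hstack([a,b])[...,::-1])
E
```

```text
scene 860.0 1991.0
top 714.0 2038.0
['scene'] slab [ 0.5512 -0.213   1.6927] 0.0656 riser [ 0.548  -0.0079  1.7857] 0.0487
['top'] slab [ 0.5501 -0.2136  1.687 ] 0.1103 riser [ 0.548  -0.0116  1.8021] 0.0751
['scene', 'top'] slab [ 0.5508 -0.2131  1.69  ] 0.1774 riser [ 0.5478 -0.0089  1.7866] 0.1305
```

View pics/masks.png

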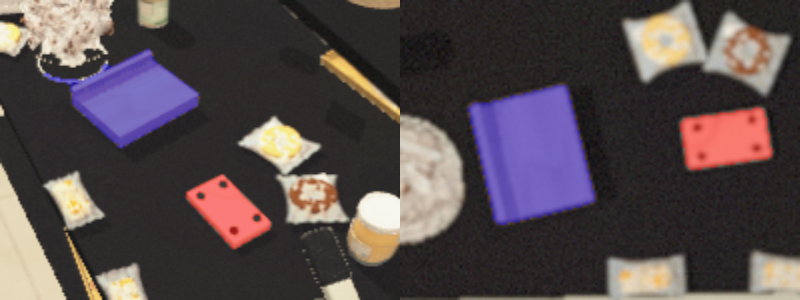

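The masks fit tightly: slab at about (.551,-.213) with yaw 1.69, riser at about (.548,-.010) with yaw 1.79. First I'll turn the tool and set the fingers to 40 mm so they push on the slab's near end.

```bash
cat >> h.py <<'E'
RO=np.array([.548,-.010,0]); RY=1.792
RX=np.array([np.cos(RY),np.sin(RY),0]); RYv=np.array([-np.sin(RY),np.cos(RY),0])
def rep(target=None):
    s=sense(); R=np.array(s["ee_rot"]); p=np.array(s["tcp_pos"])
    print("t",round(s["t"],2),"tcp",p.round(4),"yaw",round(np.arctan2(R[1,0],R[0,0]),3),"tilt z",R[:,2].round(3),"riser xyz",np.round([(p-RO)@RX,(p-RO)@RYv,p[2]],4),"F",np.round(s["wrist_force"],1),"open",round(s["opening"],4),"g",round(s["grasp_force"],1),"q",np.round(s["q"],2))
    if target is not None: print("tool shift mm",((np.array(target)-p)@R*1000).round(1))
E
python3 -m inch '[[0,0,0.166,0,0,0,40],[0,0,0.166,0,0,0,40],[0,0,0.166,0,0,0,40],[0,0,0.166,0,0,0,40],[0,0,0.166,0,0,0,40],[0,0,0.166,0,0,0,40],[0,0,0.166,0,0,0,40],[0,0,0,0,0,0,40]]' 20
python3 -c "
from h import *
rep([.5597,-.288,.12])"
```

```text
t: 2.1
tcp_pos: [0.1654, 0.5507, 0.2256]
ee_rot: [[-0.119, 0.993, 0.0], [0.993, 0.119, -0.0], [-0.0, 0.0, -1.0]]
wrist_force: [-0.9, 0.5, 0.1]
opening: 0.0403
grasp_force: 0.0
t 2.1 tcp [0.1654 0.5507 0.2256] yaw 1.69 tilt z [ 0. -0. -1.] riser xyz [0.631  0.2502 0.2256] F [-0.9  0.5  0.1] open 0.0403 g 0.0 q [ 1.07  0.16  1.6  -0.    1.39  0.95]
tool shift mm [-879.5  292.1  105.6]
```

```bash
python3 -m inch '[[0,0,0,-50,17,0,40],[0,0,0,-50,17,0,40],[0,0,0,-50,17,0,40],[0,0,0,-50,17,0,40],[0,0,0,-50,17,0,40],[0,0,0,-50,17,0,40],[0,0,0,-50,17,0,40],[0,0,0,-50,17,0,40],[0,0,0,-50,17,0,40],[0,0,0,-50,17,0,40],[0,0,0,-50,17,0,40],[0,0,0,-50,17,0,40]]' >/dev/null
python3 -m inch '[[0,0,0,-50,15,0,40],[0,0,0,-50,15,0,40],[0,0,0,-50,15,0,40],[0,0,0,-50,15,0,40],[0,0,0,-50,15,0,40],[0,0,0,-29,13,0,40],[0,0,0,0,0,50,40],[0,0,0,0,0,50,40],[0,0,0,0,0,0,40]]' >/dev/null
python3 -c "
from h import *
rep([.5597,-.288,.014])"
```

```text
t 4.72 tcp [ 0.5551 -0.2861  0.1209] yaw 1.69 tilt z [-0.008  0.006 -1.   ] riser xyz [-0.2709  0.0536  0.1209] F [-0.4  0.9  0.7] open 0.0401 g 0.0 q [-0.67  0.39  1.54 -0.    1.23 -0.79]
tool shift mm [ -3.2   5.  106.8]
```

```bash
python3 -m inch '[[0,0,0,-3,5,45,40],[0,0,0,0,0,40,40],[0,0,0,0,0,21,40],[0,0,0,0,0,0,40],[0,0,0,0,0,0,40]]' >/dev/null
python3 - <<'E'
from h import *
rep([.5597,-.288,.014])
s=snapshot("scene");save(s,"s1.png")
cv2.imwrite("pics/s1c.png",cv2.resize(s["image"][150:330,180:420],(720,540))[...,::-1])
E
```

```text
t 5.35 tcp [ 0.5649 -0.2918  0.0222] yaw 1.688 tilt z [ 0.003 -0.002 -1.   ] riser xyz [-0.2786  0.0453  0.0222] F [-0.1 -0.5  0.4] open 0.04 g 0.0 q [-0.67  0.53  1.56  0.    1.05 -0.78]
tool shift mm [ 4.4 -4.7  8.1]
```

View pics/s1c.png

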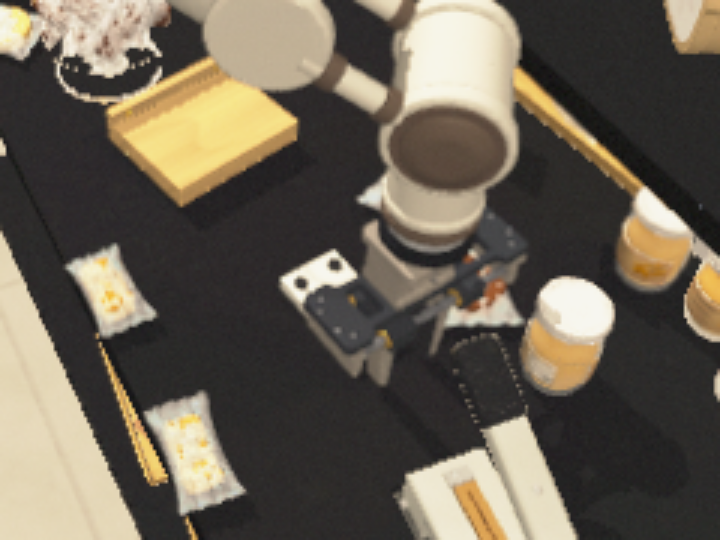

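The fingers are down just behind the slab's near end, at about (375,365) in the crop, clear of the rings. Now I push.

```bash
python3 -m inch '[[0,0,0,5,-5,0,40],[0,0,-0.01,12,1,0,40],[0,0,-0.01,12,1,0,40],[0,0,-0.01,12,1,0,40],[0,0,-0.01,12,1,0,40],[0,0,-0.01,12,1,0,40],[0,0,-0.01,12,1,0,40],[0,0,-0.01,12,1,0,40],[0,0,-0.01,12,1,0,40],[0,0,-0.01,12,1,0,40],[0,0,-0.01,12,1,0,40],[0,0,0,12,1,0,40]]'>/dev/null
python3 - <<'E'
from h import *
rep()
s=snapshot("scene")
s=snapshot("top"); im=s["image"].astype(int)
v=s["image"][130:250,180:340]; cv2.imwrite("pics/t2.png",cv2.resize(v,(800,600),interpolation=cv2.INTER_CUBIC)[...,::-1])
E
```

```text
t 6.9 tcp [ 0.5473 -0.1542  0.0203] yaw 1.788 tilt z [ 0.001 -0.001 -1.   ] riser xyz [-0.1405  0.0323  0.0203] F [ 1.  -4.8  4.6] open 0.0399 g 2.6 q [-0.49  0.39  1.76 -0.    0.99 -0.7 ]
```

View pics/t2.png

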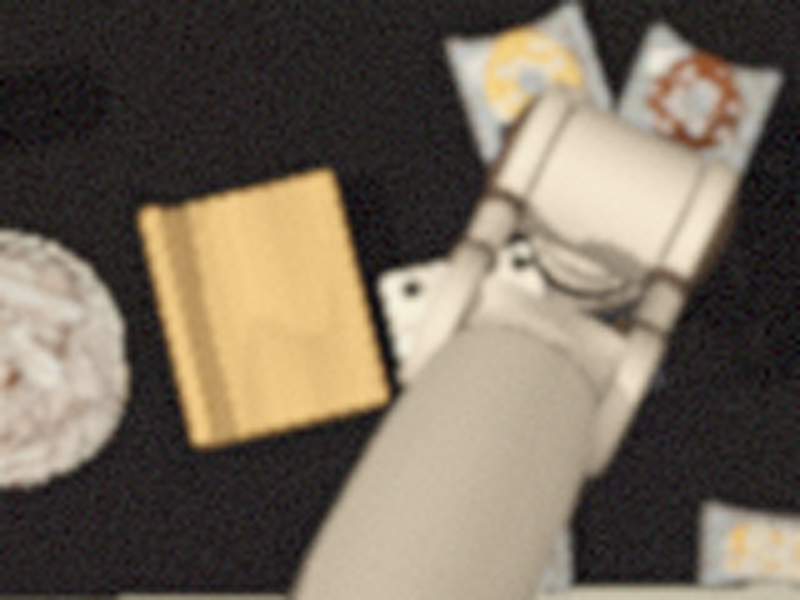

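The slab is now square to the riser and about 18 mm from its front. I'll back off, rise, open, and come down straddling the near end.

```bash
python3 -m inch '[[0,0,0,-12,0,0,40],[0,0,0,0,0,-40,40],[0,0,0,0,0,-30,91],[0,0,0,0,0,0,91],[0,0,0,17,0,0,91],[0,0,0,17,0,0,91],[0,0,0,0,0,0,91],[0,0,0,0,0,0,91]]'>/dev/null
python3 - <<'E'
from h import *
t=RO+RX*-.1185+RYv*.033; t[2]=.0125
rep(t)
s=snapshot("scene"); im=s["image"].astype(int)
cv2.imwrite("pics/s3.png",cv2.resize(s["image"][150:330,180:420],(720,540))[...,::-1])
E
```

```text
t 8.0 tcp [ 0.5418 -0.1325  0.0892] yaw 1.788 tilt z [-0.001  0.    -1.   ] riser xyz [-0.1181  0.0329  0.0892] F [-0.   0.5 -0.1] open 0.0911 g 0.0 q [-0.46  0.26  1.76 -0.    1.12 -0.67]
tool shift mm [-0.4 -0.  76.7]
```

View pics/s3.png

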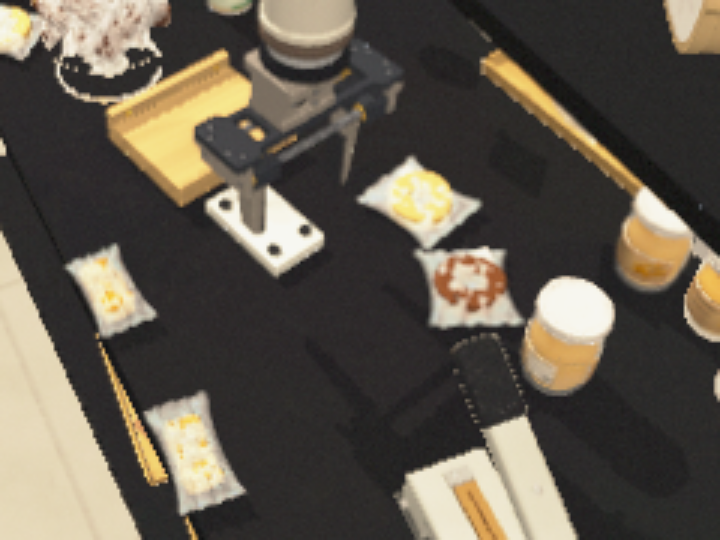

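The hand is above the slab, whose near-end corners are at about (278,270) and (323,236) in the crop. A quick fit will centre the grip.

```bash
python3 - <<'E'
from h import *
s=snapshot("scene"); im=s["image"].astype(int)
m=(im.min(2)>150).astype(np.float32); box_=np.zeros_like(m); box_[212:244,245:290]=1; m*=box_
p,f=fit([(s,m)],SLAB,[.547,-.09,1.79]); print(p.round(4),f)
d=np.array([p[0],p[1],0])-RO; print("riser",(d@RX).round(4),(d@RYv).round(4))
uv=np.array([[278,267],[322,234]])/3+[180,150]; q=onplane(s,uv,.016); print(q.round(4), [(round(float((a-RO)@RX),4),round(float((a-RO)@RYv),4)) for a in q])
for d in nets.spot_point("slab_center","scene"): q=onplane(s,np.array(d["centre"])*[512,384],.008)[0]-RO; print(d["conf"],q@RX,q@RYv)
E
```

```text
[ 0.536  -0.0873  1.7714] 0.578594446182251
riser -0.0728 0.0287
[[ 0.5173 -0.1531  0.016 ]
 [ 0.5758 -0.136   0.016 ]] [(-0.1329, 0.0613), (-0.129, 0.0006)]
0.84 -0.07824069051336141 0.028102147132042503
```

```bash
python3 -m inch '[[0,0,0,0,2,40,91],[0,0,0,0,0,26,91],[0,0,0,0,0,10,91],[0,0,0,0,0,0,91],[0,0,0,0,0,0,58],[0,0,0,0,0,0,58],[0,0,0,0,0,0,58],[0,0,0,0,0,0,58]]' 20
python3 -c "
from h import *
rep()"
```

```text
t: 9.15
tcp_pos: [0.5443, -0.1326, 0.0142]
ee_rot: [[-0.216, 0.976, 0.001], [0.976, 0.216, -0.001], [-0.001, 0.0, -1.0]]
wrist_force: [-1.8, 0.5, 3.7]
opening: 0.0636
grasp_force: 20.0
t 9.15 tcp [ 0.5443 -0.1326  0.0142] yaw 1.788 tilt z [ 0.001 -0.001 -1.   ] riser xyz [-0.1188  0.0306  0.0142] F [-1.8  0.5  3.7] open 0.0636 g 20.0 q [-0.45  0.38  1.78 -0.    0.97 -0.67]
```

```bash
python3 -m inch '[[0,0,0,0,0,0,55],[0,0,0,0.7,0,-8.6,55],[0,0,0,1.4,0,-8.5,55],[0,0,0,2.1,0,-8.3,55],[0,0,0,2.9,0,-8,55],[0,0,0,3.6,0,-7.7,55],[0,0,0,4.2,0,-7.3,55],[0,0,0,4.8,0,-6.9,55],[0,0,0,5.4,0,-6.5,55],[0,0,0,0,0,0,55]]' 6
python3 - <<'E'
from h import *
rep()
s=snapshot("scene")
cv2.imwrite("pics/s4.png",cv2.resize(s["image"][150:300,190:390],(800,600),interpolation=cv2.INTER_CUBIC)[...,::-1])
E
```

```text
t: 10.4
tcp_pos: [0.5389, -0.1076, 0.0761]
ee_rot: [[-0.216, 0.976, 0.001], [0.976, 0.216, -0.0], [-0.001, 0.001, -1.0]]
wrist_force: [0.4, -0.1, -1.0]
opening: 0.0636
grasp_force: 6.0
t 10.4 tcp [ 0.5389 -0.1076  0.0761] yaw 1.788 tilt z [ 0.001 -0.    -1.   ] riser xyz [-0.0932  0.0303  0.0761] F [ 0.4 -0.1 -1. ] open 0.0636 g 6.0 q [-0.42  0.26  1.8   0.    1.09 -0.63]
```

View pics/s4.png

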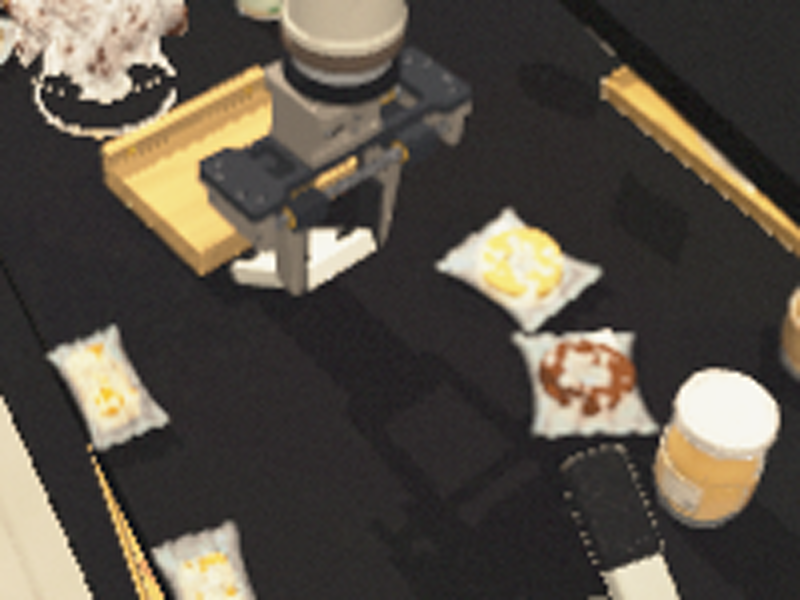

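The slab is swivelling as planned: it is tilted about 40°, near end up, far end on the counter. I continue to upright.

```bash
python3 -m inch '[[0,0,0,5.9,0,-5.9,55],[0,0,0,6.5,0,-5.3,55],[0,0,0,6.9,0,-4.7,55],[0,0,0,7.3,0,-4,55],[0,0,0,7.6,0,-3.4,55],[0,0,0,7.9,0,-2.7,55],[0,0,0,8,0,-1.9,55],[0,0,0,8.2,0,-1.2,55],[0,0,0,8.2,0,0,55],[0,0,0,4,0,0,55],[0,0,0,0,0,0,55],[0,0,0,0,0,0,55]]' 
python3 - <<'E'
from h import *
rep()
s=snapshot("scene")
cv2.imwrite("pics/s5.png",cv2.resize(s["image"][150:270,190:350],(800,600),interpolation=cv2.INTER_CUBIC)[...,::-1])
E
```

```text
t: 11.95
tcp_pos: [0.5237, -0.0386, 0.1056]
ee_rot: [[-0.216, 0.976, 0.001], [0.976, 0.216, 0.0], [-0.0, 0.001, -1.0]]
wrist_force: [-1.9, -1.3, 8.8]
opening: 0.0641
grasp_force: 6.0
t 11.95 tcp [ 0.5237 -0.0386  0.1056] yaw 1.788 tilt z [ 0.001  0.    -1.   ] riser xyz [-0.0225  0.03    0.1056] F [-1.9 -1.3  8.8] open 0.0641 g 6.0 q [-0.3   0.16  1.85  0.    1.13 -0.52]
```

View pics/s5.png

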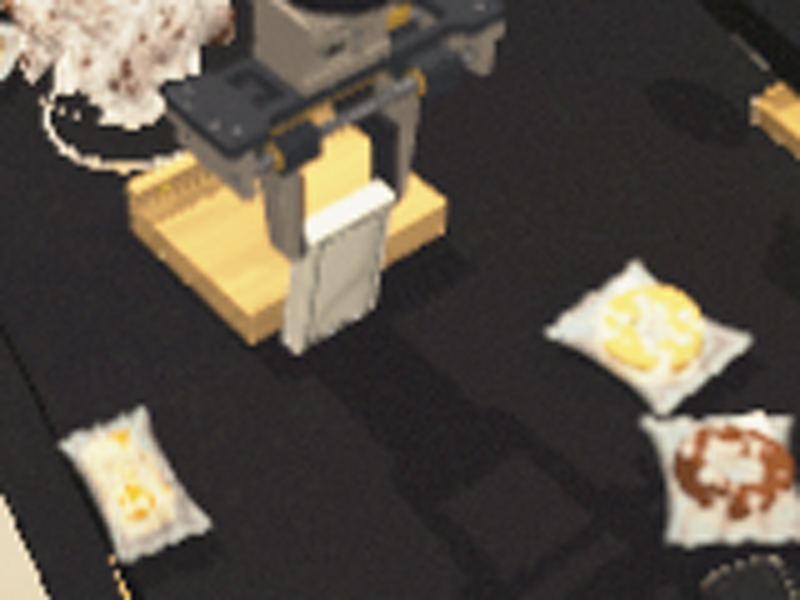

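The slab stands upright at the riser front, serving face towards the camera (top edge around (350,210)), so step 1 is met. Next I tip it over the edge.

```bash
python3 -m inch '[[0,0,0,8.7,0,-1,55],[0,0,0,8.7,0,0,55],[0,0,0,8.7,0,0,55],[0,0,0,5.9,0,0.9,55],[0,0,0,5.9,0,0.9,55],[0,0,0,5.6,0,1.9,55],[0,0,0,5.6,0,1.9,55],[0,0,0,5.2,0,2.8,55],[0,0,0,5.2,0,2.8,55],[0,0,0,4.6,0,3.6,55],[0,0,0,4.6,0,3.6,55],[0,0,0,0,0,0,55]]' 
python3 - <<'E'
from h import *
rep()
s=snapshot("scene")
cv2.imwrite("pics/s6.png",cv2.resize(s["image"][140:260,180:340],(800,600),interpolation=cv2.INTER_CUBIC)[...,::-1])
E
```

```text
t: 13.5
tcp_pos: [0.5084, 0.0285, 0.0868]
ee_rot: [[-0.216, 0.976, -0.0], [0.976, 0.216, 0.0], [0.0, -0.0, -1.0]]
wrist_force: [0.9, -0.3, -0.8]
opening: 0.0641
grasp_force: 6.0
t 13.5 tcp [0.5084 0.0285 0.0868] yaw 1.788 tilt z [-0.  0. -1.] riser xyz [0.0462 0.0302 0.0868] F [ 0.9 -0.3 -0.8] open 0.0641 g 6.0 q [-0.18  0.15  1.9   0.    1.09 -0.4 ]
```

View pics/s6.png

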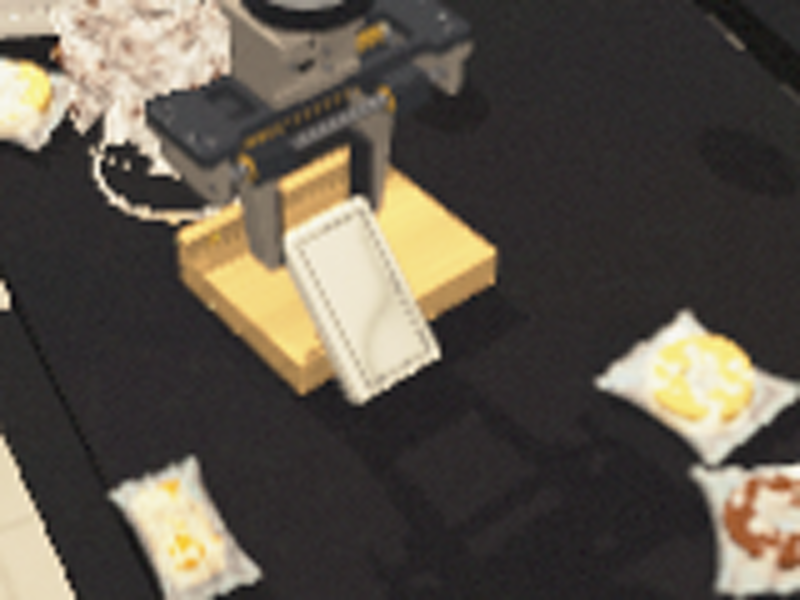

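The slab leans about 50° over the edge, serving face up, with its lower end overhanging at about (400,380). I'll lower it the rest of the way and release.

```bash
python3 -m inch '[[0,0,0,3.9,0,4.4,55],[0,0,0,3.9,0,4.4,55],[0,0,0,3.2,0,5,55],[0,0,0,3.2,0,5,55],[0,0,0,2.2,0,5.5,55],[0,0,0,2.2,0,5.5,55],[0,0,0,1.4,0,5.5,55],[0,0,0,0,0,0,55],[0,0,0,0,0,0,55]]' 
python3 -m inch '[[0,0,0,0,0,0,90],[0,0,0,0,0,0,90],[0,0,0,0,0,0,90],[0,0,0,0,0,0,90],[0,0,0,0,0,0,90]]'
python3 - <<'E'
from h import *
rep()
s=snapshot("scene")
for d in nets.spot_point("slab_center","scene"): q=onplane(s,np.array(d["centre"])*[512,384],.042)[0]-RO; print(d["conf"],q@RX,q@RYv)
cv2.imwrite("pics/s7.png",cv2.resize(s["image"][140:260,180:340],(800,600),interpolation=cv2.INTER_CUBIC)[...,::-1])
E
```

```text
t: 14.68
tcp_pos: [0.5039, 0.0475, 0.0516]
ee_rot: [[-0.215, 0.977, -0.001], [0.977, 0.215, 0.0], [0.0, -0.001, -1.0]]
wrist_force: [-0.7, 1.6, -1.0]
opening: 0.0639
grasp_force: 6.0
t: 15.3
tcp_pos: [0.5042, 0.0476, 0.0518]
ee_rot: [[-0.215, 0.977, -0.0], [0.977, 0.215, -0.0], [-0.0, -0.0, -1.0]]
wrist_force: [1.0, -0.5, -0.6]
opening: 0.0897
grasp_force: 0.0
t 15.3 tcp [0.5042 0.0476 0.0518] yaw 1.788 tilt z [-0. -0. -1.] riser xyz [0.0658 0.0301 0.0518] F [ 1.  -0.5 -0.6] open 0.0897 g 0.0 q [-0.14  0.2   1.93 -0.    1.02 -0.36]
0.6 0.00379769381796234 0.029266563396559805
```

View pics/s7.png

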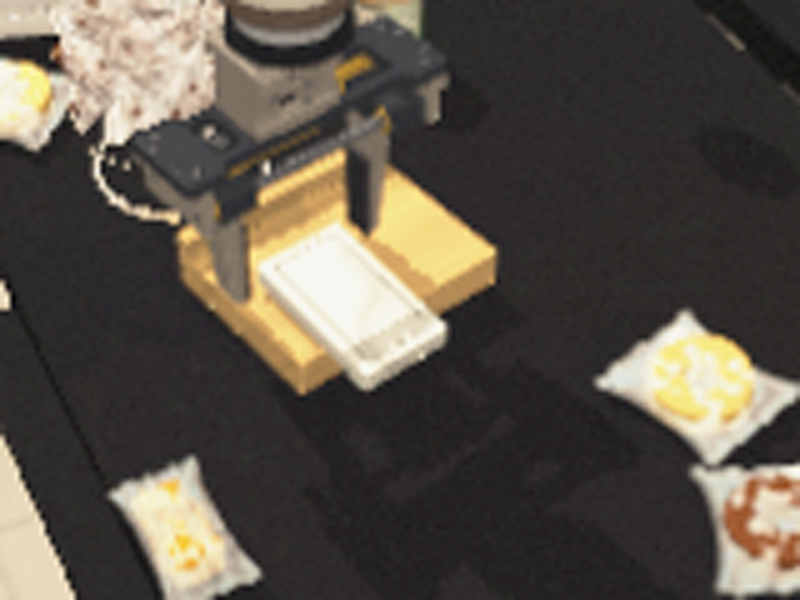

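The slab lies feet down on the riser, its front end overhanging by about a third at (400,360), and the fingers are open and clear. Now I regrasp at the middle.

```bash
python3 -m inch '[[0,0,0,0,0,0,91],[0,0,0,-15,0,0,91],[0,0,0,-15,0,0,91],[0,0,0,-15,0,3,91],[0,0,0,0,0,1.5,91],[0,0,0,0,0,0,91],[0,0,0,0,0,0,58],[0,0,0,0,0,0,58],[0,0,0,0,0,0,58],[0,0,0,0,0,0,58]]' 25
python3 - <<'E'
from h import *
rep()
E
```

```text
t: 16.65
tcp_pos: [0.5139, 0.0038, 0.0474]
ee_rot: [[-0.215, 0.977, 0.0], [0.977, 0.215, 0.0], [0.0, 0.0, -1.0]]
wrist_force: [-0.2, 1.0, 0.5]
opening: 0.0641
grasp_force: 25.0
t 16.65 tcp [0.5139 0.0038 0.0474] yaw 1.788 tilt z [ 0.  0. -1.] riser xyz [0.021  0.0302 0.0474] F [-0.2  1.   0.5] open 0.0641 g 25.0 q [-0.23  0.22  1.91  0.    1.01 -0.45]
```

```bash
python3 -m inch '[[0,0,0,0,0,-6,58],[0,0,0,0,0,-8,58],[0,-0.035,0,0,0,0,58],[0,-0.035,0,0,0,0,58],[0,0,0,6,7,0,58],[0,0,0,7,8,0,58],[0,0,0,7,8,0,58],[0,0,0,4,6,0,58],[0,0,0,0,0,0,58],[0,0,0,0,0,0,58]]'
python3 - <<'E'
from h import *
rep()
s=snapshot("scene"); im=s["image"].astype(int); P=cloud(s)
d=P-RO; x=d@RX; y=d@RYv
m=(P[...,2]>.05)&(P[...,2]<.075)&(x<.112)&(x>-.03)&(abs(y)<.045)&(im.min(2)>140)&(im[...,0]<im[...,2]+45)
q=np.c_[x[m],y[m],P[m][:,2]]; print(m.sum(),np.percentile(q,[1,5,50,95,99],axis=0).round(4))
A=np.c_[q[:,:2],np.ones(len(q))]; print("plane slopes",np.linalg.lstsq(A,q[:,2],rcond=None)[0].round(3))
E
```

```text
t: 17.9
tcp_pos: [0.537, 0.0331, 0.0595]
ee_rot: [[-0.215, 0.977, 0.015], [0.974, 0.215, -0.068], [-0.07, -0.0, -0.998]]
wrist_force: [0.4, 0.1, -2.7]
opening: 0.0635
grasp_force: 25.0
t 17.9 tcp [0.537  0.0331 0.0595] yaw 1.788 tilt z [ 0.015 -0.068 -0.998] riser xyz [0.0445 0.0013 0.0595] F [ 0.4  0.1 -2.7] open 0.0635 g 25.0 q [-0.12  0.25  1.84 -0.08  1.02 -0.3 ]
471 [[-0.0215 -0.0289  0.0512]
 [-0.0202 -0.0269  0.0551]
 [ 0.0192 -0.0005  0.0603]
 [ 0.078   0.0328  0.0628]
 [ 0.0854  0.0341  0.064 ]]
plane slopes [ 0.029 -0.016  0.059]
```

```bash
python3 -m inch '[[0,-0.03,0,0,0,0,58],[0,0,0,6,0,-0.6,58],[0,0,0,8,0,-0.8,58],[0,0,0,7,0,-0.7,58],[0,0,0,0,0,3,58],[0,0,0,0,0,3,58],[0,0,0,0,0,0,58],[0,0,0,0,0,0,58]]'
python3 - <<'E'
from h import *
rep()
s=snapshot("scene"); im=s["image"].astype(int); P=cloud(s)
d=P-RO; x=d@RX; y=d@RYv
m=(P[...,2]>.044)&(P[...,2]<.07)&(x<.112)&(x>-.03)&(abs(y)<.045)&(im.min(2)>140)&(im[...,0]<im[...,2]+45)
q=np.c_[x[m],y[m],P[m][:,2]]; print(m.sum(),np.percentile(q,[1,5,50,95,99],axis=0).round(4))
A=np.c_[q[:,:2],np.ones(len(q))]; print("plane slopes",np.linalg.lstsq(A,q[:,2],rcond=None)[0].round(3))
E
```

```text
t: 18.95
tcp_pos: [0.5328, 0.0531, 0.0536]
ee_rot: [[-0.214, 0.977, 0.021], [0.972, 0.215, -0.098], [-0.1, -0.0, -0.995]]
wrist_force: [-0.3, -0.8, -2.9]
opening: 0.0637
grasp_force: 25.0
t 18.95 tcp [0.5328 0.0531 0.0536] yaw 1.787 tilt z [ 0.021 -0.098 -0.995] riser xyz [0.0649 0.001  0.0536] F [-0.3 -0.8 -2.9] open 0.0637 g 25.0 q [-0.07  0.26  1.85 -0.11  1.01 -0.23]
453 [[-0.0014 -0.0298  0.0467]
 [ 0.     -0.027   0.0492]
 [ 0.0399 -0.0002  0.0548]
 [ 0.0983  0.0325  0.0572]
 [ 0.1059  0.0337  0.058 ]]
plane slopes [ 0.002 -0.015  0.054]
```

```bash
python3 -m inch '[[0,0,0,0,0,1.5,58],[0,0,0,0,0,0,58],[0,0,0,0,0,0,58]]' | grep -E "tcp|force"
python3 -m inch '[[0,0,0,0,0,1,58],[0,0,0,0,0,0,58],[0,0,0,0,0,0,58]]'| grep -E "tcp|force"
```

```text
tcp_pos: [0.5327, 0.0531, 0.0521]
wrist_force: [-0.6, -0.4, -3.3]
grasp_force: 25.0
tcp_pos: [0.5327, 0.053, 0.0512]
wrist_force: [1.4, 0.4, -2.8]
grasp_force: 25.0
```

```bash
python3 -m inch '[[0,0,0,0,0,1,58],[0,0,0,0,0,0,58],[0,0,0,0,0,0,58]]' | grep -E "tcp|force"
python3 -m inch '[[0,0,0,0,0,1,58],[0,0,0,0,0,0,58],[0,0,0,0,0,0,58]]'| grep -E "tcp|force"
```

```text
tcp_pos: [0.5328, 0.0529, 0.0502]
wrist_force: [-0.4, -0.6, -3.0]
grasp_force: 25.0
tcp_pos: [0.5329, 0.0528, 0.0496]
wrist_force: [-2.8, -0.7, 3.3]
grasp_force: 25.0
```

```bash
python3 -m inch '[[0,0,0,0,0,-0.5,58],[0,0,0,3,0,-0.3,58],[0,0,0,3,0,-0.3,58],[0,0,0,0,0,0,58]]' 10 | grep -E "tcp|force"
python3 -m inch '[[0,0,0,2,0,-0.2,58],[0,0,0,0,0,0,58],[0,0,0,0,0,0,58]]' | grep -E "tcp|force"
python3 -c "
from h import *
rep()"
```

```text
tcp_pos: [0.5318, 0.0584, 0.0497]
wrist_force: [1.9, -3.9, -1.7]
grasp_force: 10.0
tcp_pos: [0.5318, 0.0585, 0.0499]
wrist_force: [2.9, -10.5, -2.8]
grasp_force: 10.0
t 21.38 tcp [0.5318 0.0585 0.0499] yaw 1.789 tilt z [ 0.023 -0.102 -0.995] riser xyz [0.0704 0.0007 0.0499] F [  2.9 -10.5  -2.8] open 0.0641 g 10.0 q [-0.06  0.26  1.86 -0.12  1.   -0.21]
```

It's touching the rail: 10 N of resistance and the tool has stopped. I relieve the push, seat the slab, open and rise.

```bash
python3 -m inch '[[0,0,0,-2,0,0.7,58],[0,0,0,0,0,0,58],[0,0,0,0,0,0,66],[0,0,0,0,0,0,75],[0,0,0,0,0,0,91],[0,0,0,0,0,0,91],[0,0,0,0,0,0,91],[0,0,0,0,0,-20,91],[0,0,0,0,0,-50,91],[0,0,0,-50,0,-30,91],[0,0,0,-50,0,-20,91],[0,0,0,-50,0,0,91]]' | grep -E "tcp|force|opening"
python3 -m inch '[[0,0,0,-50,0,0,91],[0,0,0,-50,0,0,91],[0,0,0,0,0,0,91]]' >/dev/null
python3 - <<'E'
from h import *
rep()
V=[]
for c in("scene","top"):
    s=snapshot(c); im=s["image"].astype(int); P=cloud(s)
    d=P-RO; x=d@RX; y=d@RYv
    m=(P[...,2]>.036)&(P[...,2]<.068)&(x<.125)&(x>-.03)&(abs(y)<.055)&(im.min(2)>120)&(im[...,0]<im[...,2]+45)
    q=np.c_[x[m],y[m],P[m][:,2]]; print(c,m.sum(),np.percentile(q,[1,50,99],axis=0).round(4))
    A=np.c_[q[:,:2],np.ones(len(q))]; print("plane",np.linalg.lstsq(A,q[:,2],rcond=None)[0].round(3))
    for e in nets.spot_point("slab_center",c)[:1]: w=onplane(s,np.array(e["centre"])*[512,384],.044)[0]-RO; print(e["conf"],w@RX,w@RYv)
    pr,f=fit([(s,m.astype(np.float32))],SLAB,[*(RO+RX*.061)[:2],RY],.036); w=np.array([pr[0],pr[1],0])-RO; print("fit",f,w@RX,w@RYv,pr[2]-RY)
    for l in("ring_back","ring_dark","bar_near"):
        e=nets.spot_point(l,c)
        if e: print(l,e[0]["conf"],onplane(s,np.array(e[0]["centre"])*[512,384],0)[0].round(3))
E
```

```text
tcp_pos: [0.5626, -0.0769, 0.1863]
wrist_force: [1.4, 0.4, 0.2]
opening: 0.0908
grasp_force: 0.0
t 23.25 tcp [ 0.5828 -0.1757  0.194 ] yaw 1.784 tilt z [ 0.022 -0.099 -0.995] riser xyz [-0.1693  0.0024  0.194 ] F [ 0.2  1.  -0.2] open 0.0908 g 0.0 q [-0.45  0.23  1.58 -0.08  1.27 -0.64]
scene 541 [[ 0.0044 -0.0295  0.0408]
 [ 0.0533  0.0053  0.0506]
 [ 0.1164  0.0338  0.0541]]
plane [ 0.005 -0.035  0.05 ]
0.94 0.0672534176357431 0.0006787589293364791
fit 0.1255776286125183 0.0640119043091495 0.0006294797663089664 -0.043278378999619616
ring_back 0.74 [ 0.696 -0.141  0.   ]
ring_dark 0.95 [ 0.663 -0.247  0.   ]
bar_near 0.8 [ 0.364 -0.084  0.   ]
top 632 [[ 0.0076 -0.0282  0.042 ]
 [ 0.0614  0.004   0.0525]
 [ 0.1152  0.035   0.0611]]
plane [-0.004  0.005  0.053]
0.78 0.06629548390101506 -0.0023797691597271277
fit 0.058544304221868515 0.06154436138994231 0.002691811394261504 -0.01127778860537032
ring_back 0.52 [ 0.689 -0.143  0.   ]
ring_dark 0.57 [ 0.673 -0.242  0.   ]
bar_near 0.59 [ 0.357 -0.106  0.   ]
```

```bash
python3 -c "
from h import *
print(workorder.close_job())"
```

```text
the job is handed in; nothing more can be done
None
```

The job is handed in: in my last measurements the slab lies flat on its feet on the riser, one short end against the back rail, square to it and within 3 mm of its middle, and it is released; the three bystanders I rechecked hadn't moved noticeably, but I don't know the judge's result.

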